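# Lock a fresh filter cartridge into the air-line housing

## Robot

A 6-joint arm with a two-finger parallel gripper is mounted at the origin on the work surface. World frame = base frame: x ahead of the robot, y to its left, z up, the work surface at z = 0. Lengths are in mm, angles in rad, forces in N, time in s.
With the tool pointing down it reaches from about 250 to 725 mm from the base axis. Payload 4 kg.
Tool frame: the origin (TCP) lies at the centre of the arm's flange, where the gripper is bolted on; the fingertips stand robot.finger_overhang ahead of it and the grasp point (between the pads) lies 155 mm ahead of it (robot.finger_overhang is the distance from the TCP to the fingertips, in mm); z points along the fingers, x is the direction in which the jaws open and shut, and the axes are right-handed (so a half turn about z gives the same grasp; the last joint's range is limited). The gripper opens to 85 mm and grips with 20 to 120 N. Pads are 22 mm wide; open, the fingers measure 114 mm over their backs; the gripper's body (76 mm by 85 mm) begins 54 mm behind the grasp point. The pads swing forward as they close: fully open they stand 13 mm farther back than shut.
Start: joints at [1.239, 0.241, 0.005, 1.335, 0, 1.571], TCP at [162.871, 472.729, 404.706] pointing down, gripper open.
Joint ranges: [-2.72, 2.72], [-1.05, 1.87], [-1.09, 1.28], [-1.99, 2.15], [-1.42, 1.44], [-3.14, 3.14]. Speed limits (rad/s): [2.79, 2.79, 3.14, 3.14, 3.14, 3.14].

## Interface

Orientations are given as a 3x3 rotation matrix whose columns are the frame's x, y, z axes.
In Python, from plant import robot gives the robot as it stands. The module is installed in compiled form; this text tells all that it offers.
- The arm moves only by the tool arm_command, never from a script. Its argument "plan" is a list of rows, each a list of 2 entries, a list of its own where there are three numbers: the shift along the tool's x, y, z scaled (see below), then the turn, a rotation vector about the tool's x, y, z scaled (see below). A call has 1 to 5 rows; each row is the pose to reach, as a shift and turn from the pose commanded when the call began, along the tool's axes at that moment, turning the shorter way round; what a row does not reach only later rows make up. The controller multiplies each number of a shift by 0.25 m and each number of a turn by pi rad. A row lasts 1/10 s, in which the tool goes at most 50 mm and 8.59 degrees, less where a joint would pass 70% of its speed; a pose out of reach is approached as far as the arm can. A call with a number of a shift or a turn outside -1 to 1 is refused whole. A call with a gripper value outside its range is refused whole. "grip" is the closure, from 0 (fully open) to 1 (shut), set as the call begins (left out, the last holds). The fingers move at their own pace and stop on an object; the grip force is fixed at half the most. Time passes only in rows, so rows that repeat a pose let the fingers close. It gives the time, the measured TCP pose, the force and the opening at its end, in the units of the state.
- robot.get_state(): the state, without advancing time (a new reading comes with each control period).
- robot.camera(name): name is "side" or "top"; returns the picture (384x512x3 uint8, blue, green, red); there is no depth.
- robot.camera_info(name): a dict with "vertical_fov" (degrees; the focal length in pixels is half the picture's height over the tangent of half this angle, whatever the lens; pixels are square), "cx", "cy" (the principal point, pixels), "k1" (the pictures are not rectified: a ray, as slopes to the right and down, at radius r is drawn at 1 + k1 r^2 times it, then the intrinsics apply), "T" (4x4, takes a point from camera to world coordinates). Camera axes: x right, y up, looking along -z (the intrinsics and any distortion apply to the point x, -y, -z); pixel columns grow to the right and rows downward; lengths in mm; the calibration is good to about 2 mm. A picture is of the moment at which its call begins. camera_info takes no time and is no camera call.
- robot.finish_job(): hands the job in, once; it reports no verdict.
The state is a dict: "t": time; "joint_positions": joint angles; "qvel": joint speeds; "tau": joint torques, N m; "ee_pos": TCP position; "ee_rot": TCP orientation; "ft_force": force on the tool from outside, world axes, zero at the start; "wrist_torque": the same for the moment, N m; "finger_gap": opening from 0.0 (shut) to 1.0 (fully open).
Only numpy, scipy, OpenCV 4.12 (cv2) and the standard library are available. Lean on these libraries where they do the work, as an engineer would, in place of code of your own. Each camera call takes 0.05 s, during which the arm holds its last target. There are 200 camera calls.

## Task

Fit the fresh filter cartridge from its sloping rest into the air-filter housing on the welding bench. Stand it upright in the housing with its lugs in the two slots, so that it sits loose on the spring, and let go of it completely; then take its T-bar from above, push it down against the spring, turn it a quarter turn clockwise (seen from above) and release it so that it springs up into its locked seat with the T-bar across the pipes. Leave the hammer, spanner, jar and tube offcut where they are.

Things in the scene. Friction and masses are not known exactly. Their poses are not given: they have to be found in the camera images.
- cartridge: Loose grey filter cartridge, 159 mm long, 0.14 to 0.28 kg; round body of 40 mm diameter to 121 mm from the nose (paper bands on its nose half), the first 10 mm tapered to 24 mm. Origin: centre of the nose end; z along its axis from nose to T-bar, y along the T-bar. Half a turn about z makes no difference. At the start it lies on the rest, climbing 30 degrees to the T-bar, y level, x downwards.
- grip (a point): On the cartridge's axis, 104 mm from the nose: the round part is free from 80 to 120 mm and can be taken there by its sides (fingers on +y and -y). Its shoulder is at 125 mm, then comes a neck of 14 mm diameter to 137 mm, then the T-bar. Axes as the cartridge's.
- tbar (a point): Centre of the cartridge's T-bar, on its axis 148 mm from the nose. The bar reaches from 137 to 159 mm, is 66 mm long in y and 14 mm thick in x (take it across x). Axes as the cartridge's.
- lug (a point): Outer face of one of the two equal lugs (the other is on -y): 27 mm from the cartridge's axis, 62 mm from the nose. Each stands 7 mm proud of the body, is 10 mm wide in x and 8 mm high (58 to 66 mm from the nose), below the T-bar's two ends.
- rest: Fixed steel sloping rest, base 170 x 90 x 8 mm. Origin: centre of its underside; x points uphill. The cartridge's nose lies at (-65, 0, 40) mm and its axis climbs 30 degrees along +x: a saddle 52 mm wide with cheeks holds it 12 to 42 mm from the nose, a stop blocks the nose, a shelf 74 mm wide under the T-bar keeps it level. Lift the cartridge off upwards, square to its axis.
- housing: Fixed aluminium filter housing: upright tube, 72 mm outer diameter, 110 mm high, bore 43 mm for the 40 mm cartridge, on a grey base plate 120 x 150 x 12 mm. Origin: centre of the plate's underside, on the tube's axis; z up. Pipe stubs with brass nuts stick out along +y and -y at 45 mm height, to 82 mm from the axis.
- mouth (a point): Centre of the housing's opening at the collar's top, 110 mm above the housing's origin; axes as the housing's. Set down in the slots, the cartridge rests on the spring plate with its nose 70 mm below here (40 mm above the housing's origin), lugs within the slots. Locked, its nose is 77 mm below here.
- slot (a point): Mouth of one of the two entry slots (the other is on -y), 25 mm from the axis at the collar's top. Slots lie along y, in line with the pipes; 14 mm wide, reaching 30 mm from the axis, through the 18 mm thick collar. The cartridge goes in with its y along the housing's y, either way round.
- notch (a point): Roof of one of the two notches (the other is on -x), under the collar, 25 mm from the axis. Pushed down 15 mm or more (bottoms at 24) from loose rest, the lugs pass under the collar and turn clockwise seen from above, only that way, to a stop up to 5 degrees past the quarter turn. Let go there, they spring up into the notches, 7 mm deep, 14 mm wide: nose 7 mm lower than loose, T-bar along x.
- spring_plate (a joint): How far the spring plate in the housing is pressed down, m: 0 at rest (also with the loose cartridge standing on it), 0.024 fully down. The spring pushes up with 5 N at 0 and 14.6 N at 0.024 (400 N/m). About 0.007 when the cartridge is locked.
- hammer: Bystander: hammer lying on the bench.
- spanner: Bystander: open-ended spanner lying on the bench.
- jar: Bystander: white jar with steel lid, 68 mm in diameter and 75 mm high, standing.
- tube: Bystander: offcut of steel exhaust tube, 60 mm in diameter and 85 mm high, standing on end.
Not all that is in view belongs to the job. What is shaped like the housing but blue or green is not meant. Of the things that look like the cartridge, the smallest one is meant.

How it is judged:
By the outcome, as a careful person would: the job done as asked, in the order asked, and still so for the second after the job is handed in, with the robot touching nothing.
It also fails if it takes over 64 s, if anything falls off the work surface, if the arm or the gripper's body presses on something with over 40 N, if the wrist force passes 120 N, or if a joint passes its speed limit or range.

## Working session

There is one attempt and no reset: what is moved stays moved. The work goes in short steps, Python scripts to look and compute and a tool call to move; the robot and the scene stay as the last step left them, time stands still between calls to the robot, and variables do not carry over. Pictures are saved under pics/ and viewed, about 8 in all and at most 12, crops included, and the job is handed in when it is done.

Besides the shell and the picture viewer there is one more tool, called after "Call:" as name(argument=value, ...) on one line, values as JSON. arm_command: Moves the arm, as the interface text tells. Shifts and turns lie within -1 to 1; 1 stands for 0.25 m of shift or pi rad of turn. Its arguments: {"type":"object","properties":{"plan":{"type":"array","items":{"type":"array"}},"grip":{"type":"number"}},"required":["plan"]}

```bash
mkdir -p pics
cat > h.py <<'E'
import numpy as np, cv2
from plant import robot
def cam(n):
    i=robot.camera_info(n); return i
def proj(n,P):
    i=cam(n); T=np.array(i["T"]); P=np.atleast_2d(P)
    c=(P-T[:3,3])@T[:3,:3]
    s=np.c_[c[:,0]/-c[:,2], -c[:,1]/-c[:,2]]
    f=192/np.tan(np.radians(i["vertical_fov"])/2)
    s=s*(1+i["k1"]*(s**2).sum(1,keepdims=True))
    return s*f+[i["cx"],i["cy"]]
def ray(n,uv):
    i=cam(n); T=np.array(i["T"]); f=192/np.tan(np.radians(i["vertical_fov"])/2)
    d=(np.array(uv,float)-[i["cx"],i["cy"]])/f; s=d.copy()
    for _ in range(30): s=d/(1+i["k1"]*(s@s))
    v=T[:3,:3]@np.array([s[0],-s[1],-1]); return T[:3,3],v/np.linalg.norm(v)
def atz(n,uv,z):
    o,v=ray(n,uv); return o+v*(z-o[2])/v[2]
def tri(uvs,uvt):
    o1,v1=ray("side",uvs);o2,v2=ray("top",uvt)
    A=np.c_[v1,-v2]; t=np.linalg.lstsq(A,o2-o1,rcond=None)[0]
    a=o1+v1*t[0];b=o2+v2*t[1]; return (a+b)/2,np.linalg.norm(a-b)
E
python3 - <<'E'
from h import *
for n in("top","side"):
    cv2.imwrite(f"pics/{n}0.png",robot.camera(n)); i=cam(n);print(n,{k:np.round(v,3).tolist() for k,v in i.items()})
print(robot.get_state(), robot.finger_overhang)
a=[cv2.imread(f"pics/{n}0.png") for n in("top","side")]
E
```

```text
top {'vertical_fov': 56.846, 'cx': 253.712, 'cy': 191.531, 'k1': -0.021, 'T': [[-0.015, 0.998, -0.053, 473.889], [-1.0, -0.015, -0.005, 7.544], [-0.006, 0.053, 0.999, 1320.594], [0.0, 0.0, 0.0, 1.0]]}
side {'vertical_fov': 56.357, 'cx': 252.502, 'cy': 188.843, 'k1': -0.072, 'T': [[-0.973, 0.104, -0.204, 355.968], [-0.228, -0.526, 0.82, 792.664], [-0.022, 0.844, 0.535, 636.823], [0.0, 0.0, 0.0, 1.0]]}
{'t': 0.1, 'joint_positions': array([ 1.23898031e+00,  2.41332550e-01,  3.87177276e-03,  1.33518751e+00,
       -1.65863105e-06,  1.57080678e+00]), 'qvel': array([-0.00074763, -0.00253654,  0.00189504, -0.00010809,  0.00153599,
       -0.00112111]), 'tau': array([ 6.37217511e-06, -3.73138046e+01,  2.53010076e+01,  1.08896455e-02,
       -4.12292331e-05,  9.32748236e-06]), 'ee_pos': array([162.80448909, 472.50558586, 403.90910596]), 'ee_rot': array([[ 3.25769842e-01,  9.45448913e-01, -6.01726560e-04],
       [ 9.45447291e-01, -3.25770398e-01, -1.75147805e-03],
       [-1.85195772e-03,  1.67798244e-06, -9.99998285e-01]]), 'ft_force': array([ 0.07906533,  0.06567827, -0.09852009]), 'wrist_torque': array([ 0.00277206, -0.00408786,  0.00398766]), 'finger_gap': 0.9991915309564933} 173.4
```

View pics/top0.png

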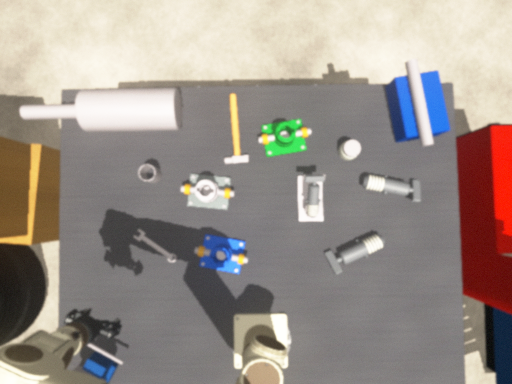

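View pics/side0.png

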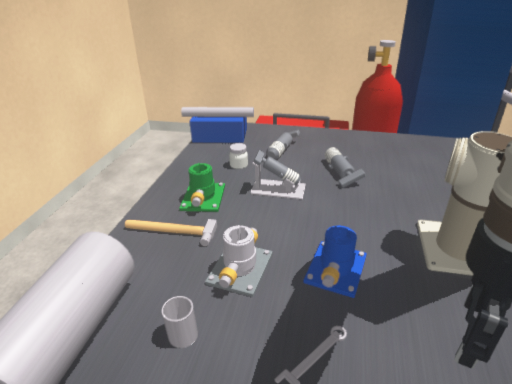

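Top view: cartridge-like items are on the rest (312,195), at (390,187) and at (355,252). The one on the rest looks shortest, and "on the sloping rest" fits it. The housing-like items are grey (208,190), green (286,137) and blue (221,254), so grey is meant. I'll confirm with enlarged crops.

Run:
```python
import cv2,numpy as np
t=cv2.imread("pics/top0.png");s=cv2.imread("pics/side0.png")
def c(im,x,y,w,h,k): return cv2.resize(im[y:y+h,x:x+w],None,fx=k,fy=k,interpolation=cv2.INTER_CUBIC)
# each panel 400x300
A=c(t,280,167,80,60,5);B=c(t,170,160,80,60,5);C=c(s,240,140,80,60,5);D=c(s,200,220,80,60,5)
m=np.vstack([np.hstack([A,B]),np.hstack([C,D])])
for k in range(0,800,50): cv2.line(m,(k,0),(k,599),(0,255,255) if k%100==0 else (0,120,120),1) if k%100==0 else None
for k in range(0,600,100): cv2.line(m,(0,k),(799,k),(0,255,255),1)
cv2.imwrite("pics/crop1.png",m)
```

```text
(no output)
```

View pics/crop1.png

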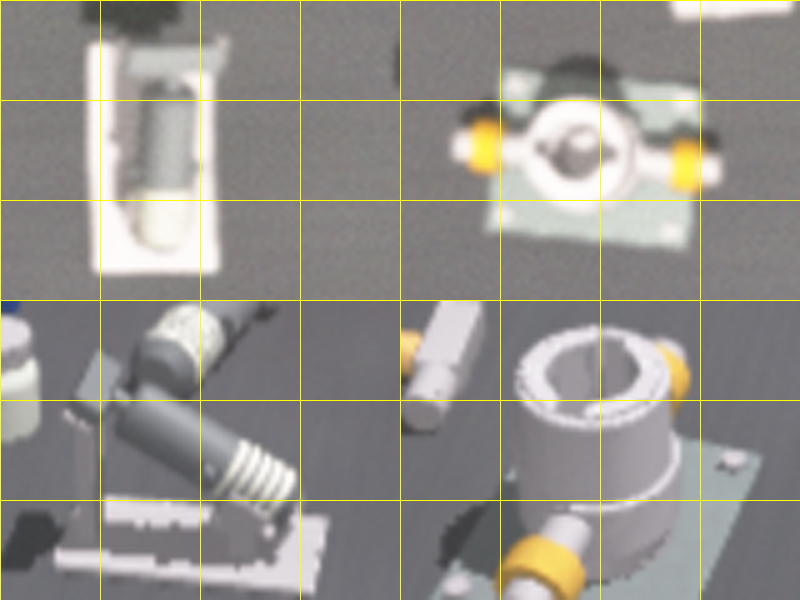

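Top crops: the rest's base corners are at (298.6,221.4), (323.6,221) and (297.6,175.6). The cartridge's nose points down the image (-x) and the T-bar is up. The housing ring is centred at about (206,190.6), with slots in line with the pipes, whose ends are at (180.4,189.4) and (234,193.6). Next I fit the poses.

```bash
cat > fit.py <<'E'
from h import *
from scipy.optimize import least_squares
Rz=lambda a:np.array([[np.cos(a),-np.sin(a),0],[np.sin(a),np.cos(a),0],[0,0,1]])
def fit(obs,x0):
    def r(p):
        return np.concatenate([ (proj(n,Rz(p[2])@np.array(P,float)+[p[0],p[1],0])[0]-uv) for n,P,uv in obs])
    s=least_squares(r,x0,x_scale=[10,10,.1],loss="soft_l1"); return s.x,r(s.x).reshape(-1,2)
E
cat > a.py <<'E'
from fit import *
rest=[("top",(-85,45,8),(298.6,221.4)),("top",(-85,-45,8),(323.6,221)),("top",(85,45,8),(297.6,175.6)),
("side",(85,45,8),(251.4,189.6)),("side",(-85,45,8),(302.6,195.6)),("side",(-85,-45,8),(306,183))]
g=atz("top",(311,198),8)
p,e=fit(rest,[g[0],g[1],0]);print("rest",p,e.round(1).tolist())
pt,_=fit(rest[:3],p);ps,_=fit(rest[3:],p);print(pt,ps)
hs=[("top",(0,0,110),(205.9,190.7)),("side",(0,0,110),(238.8,235.0)),
("top",(-60,75,12),(187,205.5)),("top",(-60,-75,12),(227.2,209.4)),("top",(60,-75,12),(230.5,177.6)),("top",(60,75,12),(190,173.5)),
("side",(-60,75,12),(0,0)),("side",(-60,-75,12),(272.3,251.3))]
hs.pop(6)
g=atz("top",(206,191),110)
q,e=fit(hs,[g[0],g[1],0]);print("house",q,e.round(1).tolist())
print(atz("top",(205.9,190.7),110),atz("side",(238.8,235),110))
np.savez("poses.npz",p=p,q=q)
t=cv2.imread("pics/top0.png");s=cv2.imread("pics/side0.png")
def c(im,n,x,y,w,h,k):
    o=cv2.resize(im[y:y+h,x:x+w],None,fx=k,fy=k,interpolation=cv2.INTER_CUBIC)
    def L(P,R,o3,col):
        uv=(proj(n,np.array(P,float)@R.T+o3)-[x,y]+.5)*k
        cv2.polylines(o,[np.int32(uv)],False,col,1,cv2.LINE_AA)
    R=Rz(p[2]);o3=[p[0],p[1],0]
    B=np.array([[-1,-1],[1,-1],[1,1],[-1,1],[-1,-1]])
    L(np.c_[B*[85,45],[8]*5],R,o3,(0,0,255))
    th=np.pi/6; ax=np.array([np.cos(th),0,np.sin(th)]);xx=np.array([np.sin(th),0,-np.cos(th)])
    C=np.c_[xx,np.cross(ax,xx),ax]
    Rc=R@C;oc=R@[-65,0,40]+o3
    a=np.linspace(0,2*np.pi,40);ci=np.c_[np.cos(a),np.sin(a)]
    for z in(10,121):L(np.c_[ci*20,a*0+z],Rc,oc,(0,255,0))
    for z in(137,159):L(np.c_[B*[7,33],[z]*5],Rc,oc,(255,0,255))
    R=Rz(q[2]);o3=[q[0],q[1],0]
    L(np.c_[ci*36,a*0+110],R,o3,(0,0,255));L(np.c_[ci*21.5,a*0+110],R,o3,(0,255,0))
    L(np.c_[B*[60,75],[12]*5],R,o3,(255,0,0));L([[0,-30,110],[0,30,110]],R,o3,(255,0,255))
    L([[0,-82,45],[0,82,45]],R,o3,(255,0,255))
    return o
m=np.vstack([np.hstack([c(t,"top",280,167,80,60,5),c(t,"top",170,160,80,60,5)]),np.hstack([c(s,"side",240,140,80,60,5),c(s,"side",200,220,80,60,5)])])
cv2.imwrite("pics/ov1.png",m)
E
python3 a.py
```

```text
rest [ 5.14159403e+02 -1.97350902e+02 -5.97918662e-03] [[0.6, 0.3], [0.0, 0.5], [0.9, 0.2], [-1.3, 1.9], [-0.0, 1.8], [-0.2, -0.3]]
[ 5.15613410e+02 -1.95138186e+02  5.99218661e-03] [ 5.13468626e+02 -2.06323344e+02 -3.02691212e-02]
house [ 5.44778823e+02  1.81145067e+02 -1.15202458e-01] [[-1.1, -0.4], [-0.6, -1.0], [-0.3, 0.4], [-0.1, 0.6], [-0.1, 0.1], [0.2, 0.2], [0.1, -0.8]]
[543.41598448 177.30787551 110.        ] [542.47946714 184.20194506 110.        ]
```

View pics/ov1.png

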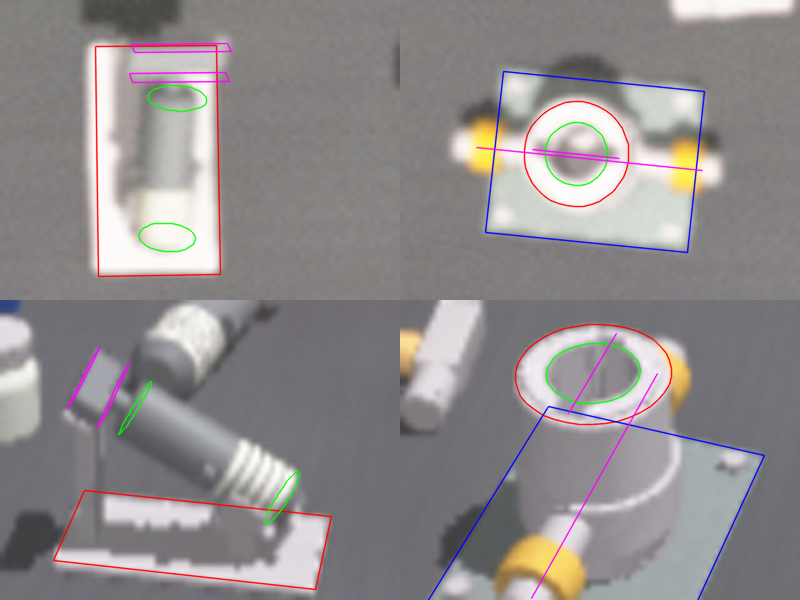

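Overlay: the housing fits well at (545,181) with yaw -0.11. The rest fits within about 5 mm, and the top view suggests y is about -195. The shortest cartridge is the one on the rest, as described. Time to start moving.

```bash
cat > go.py <<'E'
from h import *
from scipy.spatial.transform import Rotation as Ro
def fr(z,x):
    z=np.array(z,float);z/=np.linalg.norm(z);x=np.array(x,float);x-=z*(x@z);x/=np.linalg.norm(x)
    return np.c_[x,np.cross(z,x),z]
def go(*targets):   # (grasp point position, R, back-off along tool z)
    s=robot.get_state();p=s["ee_pos"];R=np.array(s["ee_rot"])
    print("t",round(s["t"],2),"tcp",p.round(1),"q",s["joint_positions"].round(2),"F",s["ft_force"].round(1),"gap",round(s["finger_gap"],3))
    print("grasp pt",(p+R[:,2]*155).round(1),"z",R[:,2].round(3),"x",R[:,0].round(3))
    for g,Rt,b in targets:
        P=np.array(g,float)-(155+b)*Rt[:,2]
        d=R.T@(P-p)/250; w=Ro.from_matrix(R.T@Rt).as_rotvec()/np.pi
        print("shift",d.round(4).tolist(),"turn",w.round(4).tolist(),"mm",round(np.linalg.norm(d)*250),"deg",round(np.linalg.norm(w)*180,1))
Rg=fr([.5,0,-.866],[0,1,0]); G=np.array([540,-195,92.])
E
python3 -c "
from go import *
go(([300,250,180],fr([.3,.2,-.9],[0,1,0]),0),(G,Rg,100))"
```

```text
t 0.1 tcp [162.8 472.5 403.9] q [ 1.24  0.24  0.    1.34 -0.    1.57] F [ 0.1  0.1 -0.1] gap 0.999
grasp pt [162.7 472.2 248.9] z [-0.001 -0.002 -1.   ] x [ 0.326  0.945 -0.002]
shift [-0.8455, 0.6691, 0.3217] turn [-0.0904, 0.0825, -0.1149] mm 281 deg 30.2
shift [-2.1983, 1.8141, 0.3684] turn [-0.1652, 0.0282, -0.103] mm 718 deg 35.4
```

Call:
arm_command(plan=[[[-0.76, 0.63, 0.1], [-0.165, 0.028, -0.103]], [[-0.76, 0.63, 0.1], [-0.165, 0.028, -0.103]], [[-0.76, 0.63, 0.1], [-0.165, 0.028, -0.103]], [[-0.76, 0.63, 0.1], [-0.165, 0.028, -0.103]], [[-0.76, 0.63, 0.1], [-0.165, 0.028, -0.103]]])

```text
t: 0.6
ee_pos: [249.1, 239.6, 378.5]
ee_rot: [[-0.003, 0.865, 0.502], [1.0, 0.003, 0.001], [-0.001, 0.502, -0.865]]
ft_force: [1.0, 0.3, 0.2]
finger_gap: 0.999
```

```bash
python3 -c "
from go import *
go((G,Rg,100))"
```

```text
t 0.6 tcp [249.1 239.6 378.5] q [ 0.92 -0.2  -0.58  0.85 -0.41  0.84] F [1.  0.3 0.2] gap 0.999
grasp pt [326.9 239.7 244.5] z [ 0.502  0.001 -0.865] x [-0.003  1.    -0.001]
shift [-1.7404, 0.4275, 0.5539] turn [0.0007, -0.0003, 0.0011] mm 469 deg 0.2
```

Call:
arm_command(plan=[[[-0.87, 0.214, 0.277], [0, 0, 0]], [[-0.87, 0.214, 0.277], [0, 0, 0]], [[-0.87, 0.214, 0.277], [0, 0, 0]], [[-0.87, 0.214, 0.277], [0, 0, 0]], [[-0.87, 0.214, 0.277], [0, 0, 0]]])

```text
t: 1.1
ee_pos: [330.3, 21.7, 345.8]
ee_rot: [[0.003, 0.866, 0.501], [1.0, -0.003, -0.001], [0.001, 0.501, -0.866]]
ft_force: [0.5, -0.2, 0.1]
finger_gap: 1.003
```

Call:
arm_command(plan=[[[-0.87, 0.214, 0.277], [0, 0, 0]], [[-0.87, 0.214, 0.277], [0, 0, 0]], [[-0.87, 0.214, 0.277], [0, 0, 0]], [[-0.87, 0.214, 0.277], [0, 0, 0]], [[-0.87, 0.214, 0.277], [0, 0, 0]]])

```text
t: 1.6
ee_pos: [411.9, -196.3, 312.0]
ee_rot: [[0.003, 0.866, 0.5], [1.0, -0.003, -0.001], [0.001, 0.5, -0.866]]
ft_force: [0.9, 0.5, 0.0]
finger_gap: 0.999
```

```bash
cat > look.py <<'E'
# look.py name  tx ty  sx sy  w h k : side-by-side crops of both cameras with marks
import sys
from go import *
def look(name,tc,sc,w,h,k,marks=()):
    o=[]
    for n,c in(("top",tc),("side",sc)):
        im=robot.camera(n);cv2.imwrite(f"pics/raw_{n}_{name}.png",im);x,y=c[0]-w//2,c[1]-h//2
        a=cv2.resize(im[y:y+h,x:x+w],None,fx=k,fy=k,interpolation=cv2.INTER_CUBIC)
        for P,col in marks:
            u=(proj(n,P)-[x,y]+.5)*k
            cv2.polylines(a,[np.int32(u)],False,col,1,cv2.LINE_AA)
        for g in range(0,w*k,100): cv2.putText(a,str(x+g//k),(g,10),0,.35,(0,255,255),1);cv2.line(a,(g,12),(g,18),(0,255,255),1)
        for g in range(0,h*k,100): cv2.putText(a,str(y+g//k),(0,g+4),0,.35,(0,255,255),1)
        o.append(a)
    cv2.imwrite(f"pics/{name}.png",np.hstack(o))
E
python3 -c "
from look import *
go((G,Rg,0),(G,Rg,30))
s=robot.get_state();p=s['ee_pos'];R=np.array(s['ee_rot'])
L=[(np.array([p,p+R[:,2]*173]),(0,0,255)),(np.array([p+R[:,2]*155-R[:,0]*42,p+R[:,2]*155+R[:,0]*42]),(0,255,0)),(np.array([p+R[:,2]*155,p+R[:,2]*255]),(255,0,255))]
look('g1',(310,205),(280,160),80,100,5,L)"
```

```text
t 1.6 tcp [ 411.9 -196.3  312. ] q [-0.51  0.06 -0.55  0.49  0.25 -0.45] F [0.9 0.5 0. ] gap 0.999
grasp pt [ 489.3 -196.4  177.7] z [ 0.5   -0.001 -0.866] x [0.003 1.    0.001]
shift [0.0055, 0.004, 0.3983] turn [-0.0002, 0.0002, -0.0011] mm 100 deg 0.2
shift [0.0054, 0.0039, 0.2783] turn [-0.0002, 0.0002, -0.0011] mm 70 deg 0.2
```

View pics/g1.png

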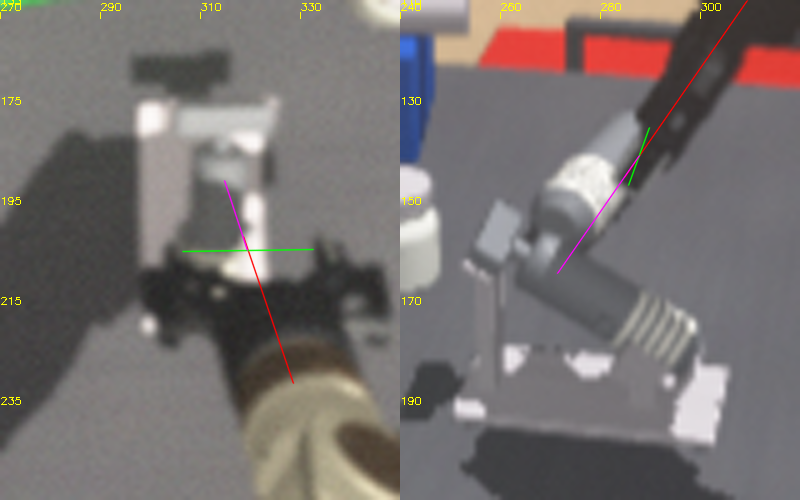

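Top view: the jaws straddle the cartridge, whose neck is at about (314.4,200) against an aim column of about 314.8, so it sits about 2-3 mm further towards +y. Side view: the aim point at (271.5,163) is about 95 mm from the nose, so I shift uphill about 5 mm and descend.

Call:
arm_command(plan=[[[0.01, 0.02, 0.15], [0, 0, -0.001]], [[0.01, 0.02, 0.27], [0, 0, -0.001]], [[0.01, 0.02, 0.36], [0, 0, -0.001]], [[0.01, 0.02, 0.39], [0, 0, -0.001]], [[0.01, 0.02, 0.39], [0, 0, -0.001]]])

```text
t: 2.2
ee_pos: [464.3, -189.7, 229.6]
ee_rot: [[-0.004, 0.868, 0.497], [1.0, 0.003, 0.003], [0.001, 0.497, -0.868]]
ft_force: [-0.2, -0.2, -0.0]
finger_gap: 0.999
```

Call:
arm_command(plan=[[[0, 0, 0], [0, 0, 0]], [[0, 0, 0], [0, 0, 0]], [[0, 0, 0], [0, 0, 0]], [[0, 0, 0], [0, 0, 0]], [[0, 0, 0], [0, 0, 0]]], grip=1)

```text
t: 2.7
ee_pos: [464.6, -190.8, 232.3]
ee_rot: [[-0.002, 0.865, 0.502], [1.0, 0.003, -0.0], [-0.001, 0.502, -0.865]]
ft_force: [-4.3, 1.2, 7.0]
finger_gap: 0.445
```

```bash
python3 -c "
from look import *
go()
s=robot.get_state();p=s['ee_pos'];R=np.array(s['ee_rot'])
L=[(np.array([p,p+R[:,2]*173]),(0,0,255)),(np.array([p+R[:,2]*155-R[:,1]*104,p+R[:,2]*155+R[:,1]*55]),(0,255,0))]
look('g2',(310,205),(280,160),80,100,5,L)"
```

```text
t 2.7 tcp [ 464.6 -190.8  232.3] q [-0.45  0.26 -0.57  0.26  0.22 -0.39] F [-4.3  1.2  7. ] gap 0.445
grasp pt [ 542.3 -190.8   98.2] z [ 0.502 -0.    -0.865] x [-0.002  1.    -0.001]
```

View pics/g2.png

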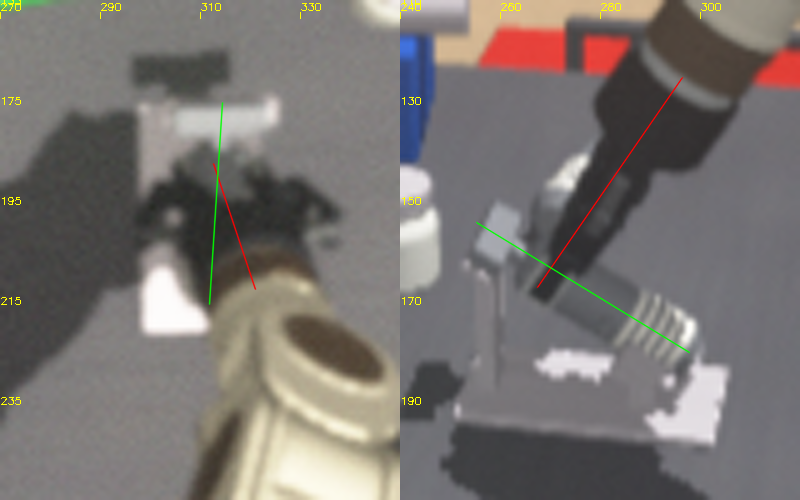

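Gripped: the gap of 0.445 is about 38 mm, near the 40 mm body, and the finger sits on the bare round part at about (268,164). Now I lift square to the axis.

Call:
arm_command(plan=[[[0, 0, -0.06], [0, 0, 0]], [[0, 0, -0.16], [0, 0, 0]], [[0, 0, -0.28], [0, 0, 0]], [[0, 0, -0.36], [0, 0, 0]], [[0, 0, -0.36], [0, 0, 0]]])

```text
t: 3.3
ee_pos: [419.5, -191.1, 311.5]
ee_rot: [[-0.001, 0.864, 0.504], [1.0, 0.003, -0.002], [-0.003, 0.504, -0.864]]
ft_force: [0.3, 0.5, -1.7]
finger_gap: 0.449
```

```bash
cat >> go.py <<'E'
psi=-0.11
Rh=fr([np.cos(psi),np.sin(psi),0],[-np.sin(psi),np.cos(psi),0]); M=np.array([544.,180,110])
E
python3 -c "
from go import *
go((M+[0,0,134],Rh,0),([520,-60,260],Rh,0))"
```

```text
t 3.3 tcp [ 419.5 -191.1  311.5] q [-0.49  0.06 -0.55  0.48  0.24 -0.44] F [ 0.3  0.5 -1.7] gap 0.449
grasp pt [ 497.6 -191.4  177.7] z [ 0.504 -0.002 -0.864] x [-0.001  1.    -0.003]
shift [1.5536, -0.2343, 0.1707] turn [-0.3315, -0.0316, 0.0193] mm 395 deg 60.0
shift [0.5935, -0.2874, 0.0689] turn [-0.3315, -0.0316, 0.0193] mm 166 deg 60.0
```

Call:
arm_command(plan=[[[0.05, -0.06, 0], [-0.04, -0.004, 0.002]], [[0.17, -0.12, 0], [-0.08, -0.008, 0.005]], [[0.32, -0.18, 0.02], [-0.12, -0.012, 0.007]], [[0.46, -0.24, 0.04], [-0.16, -0.016, 0.01]], [[0.59, -0.28, 0.07], [-0.2, -0.02, 0.012]]])

```text
t: 3.8
ee_pos: [390.5, -52.3, 278.7]
ee_rot: [[0.066, 0.475, 0.878], [0.998, -0.019, -0.065], [-0.014, 0.88, -0.475]]
ft_force: [-2.8, 0.3, -16.9]
finger_gap: 0.447
```

```bash
python3 -c "
from go import *
go((M+[0,0,134],Rh,0))"
```

```text
t 3.8 tcp [390.5 -52.3 278.7] q [-0.16  0.01 -1.09 -0.6   0.07 -0.06] F [ -2.8   0.3 -16.9] gap 0.447
grasp pt [526.6 -62.3 205.1] z [ 0.878 -0.065 -0.475] x [ 0.066  0.998 -0.014]
shift [0.9967, -0.1421, -0.0005] turn [-0.1574, -0.0127, 0.0079] mm 252 deg 28.5
```

The elbow q3 is at its lower limit (-1.09), so I need a kinematic model to check whether the upright pose is reachable.

```bash
cat > kin.py <<'E'
import numpy as np
from scipy.optimize import least_squares
D=[([1.23898,.241333,.003872,1.335187,0,1.5708],[162.804,472.506,403.909]),
([.92,-.2,-.58,.85,-.41,.84],[249.1,239.6,378.5]),([-.51,.06,-.55,.49,.25,-.45],[411.9,-196.3,312]),
([-.45,.26,-.57,.26,.22,-.39],[464.6,-190.8,232.3]),([-.49,.06,-.55,.48,.24,-.44],[419.5,-191.1,311.5]),
([-.16,.01,-1.09,-.6,.07,-.06],[390.5,-52.3,278.7])]
def fk(q,k):
    r0,h,L1,a,L2,d4,d5=k
    f=q[1]-q[2]; p=f+q[3]
    r=r0+L1*np.sin(q[1])+a*np.sin(f)+L2*np.cos(f)+d4*np.cos(p)
    z=h+L1*np.cos(q[1])+a*np.cos(f)-L2*np.sin(f)-d4*np.sin(p)
    t=np.array([np.cos(p)*np.cos(q[4]),np.sin(q[4]),-np.sin(p)*np.cos(q[4])])
    v=np.array([r,0,z])+d5*t; c,s=np.cos(q[0]),np.sin(q[0])
    return np.array([c*v[0]-s*v[1],s*v[0]+c*v[1],v[2]]),np.array([c*t[0]-s*t[1],s*t[0]+c*t[1],t[2]])
K0=np.array([0,250,300,0,300,50,80.])
def res(k): return np.concatenate([(fk(q,k)[0]-p) for q,p in D]+[.05*(k-K0)])
s=least_squares(res,K0,loss="soft_l1");K=s.x
lo=np.array([-2.72,-1.05,-1.09,-1.99,-1.42])+.02;hi=np.array([2.72,1.87,1.28,2.15,1.44])
def ik(P,z):
    best=None
    for x0 in([.3,0,-.5,.3,0],[.3,.5,-.8,-.3,-.3],[.3,-.5,-1,0,-.3]):
        r=least_squares(lambda q:np.r_[(fk(q,K)[0]-P)/100,fk(q,K)[1]-z],x0,bounds=(lo,hi))
        if best is None or r.cost<best.cost:best=r
    return best
if __name__=="__main__":
    print(K.round(0),res(K)[:-7].reshape(-1,3).round(1).tolist())
    for psi in(-.11,):
      for pd in(0,10,20,30,40,50):
        a=np.radians(pd);z=np.array([np.cos(a)*np.cos(psi),np.cos(a)*np.sin(psi),-np.sin(a)])
        for gz in(144,180,230):
            b=ik(np.array([544,180,gz])-155*z,z);e=b.fun
            print(pd,gz,"err mm",(np.linalg.norm(e[:3])*100).round(1),"deg",np.degrees(np.linalg.norm(e[3:])).round(1),b.x.round(2))
E
python3 kin.py
```

```text
[  2. 240. 492.   8. 389. 100. 131.] [[-0.2, -0.7, -0.7], [-0.4, 0.9, -0.5], [3.4, 1.1, 0.8], [-0.1, -1.9, -0.3], [0.9, 2.1, 2.0], [-1.3, -1.2, -0.2]]
0 144 err mm 1.4 deg 3.7 [ 0.69  0.99 -1.07 -1.97 -0.81]
0 180 err mm 3.9 deg 2.2 [ 0.69  0.91 -1.07 -1.97 -0.84]
0 230 err mm 7.1 deg 4.2 [ 0.7   0.74 -1.07 -1.83 -0.88]
10 144 err mm 3.5 deg 2.2 [ 0.68  0.75 -1.07 -1.54 -0.81]
10 180 err mm 3.0 deg 2.4 [ 0.68  0.59 -1.07 -1.37 -0.8 ]
10 230 err mm 0.1 deg 0.1 [ 0.67  0.41 -1.07 -1.24 -0.77]
20 144 err mm 0.0 deg 0.0 [ 0.65  0.49 -1.04 -1.06 -0.7 ]
20 180 err mm 0.0 deg 0.0 [ 0.65  0.35 -1.02 -0.9  -0.7 ]
20 230 err mm 0.0 deg 0.0 [ 0.65  0.18 -0.97 -0.68 -0.7 ]
30 144 err mm 0.0 deg 0.0 [ 0.61  0.29 -0.93 -0.57 -0.61]
30 180 err mm 0.0 deg 0.0 [ 0.61  0.19 -0.89 -0.43 -0.61]
30 230 err mm 0.0 deg 0.0 [ 0.61  0.06 -0.83 -0.24 -0.61]
40 144 err mm 0.0 deg 0.0 [ 0.56  0.2  -0.8  -0.18 -0.49]
40 180 err mm 0.0 deg 0.0 [ 0.56  0.12 -0.75 -0.05 -0.49]
40 230 err mm 0.0 deg 0.0 [ 0.56  0.03 -0.68  0.12 -0.49]
50 144 err mm 0.0 deg 0.0 [ 0.51  0.17 -0.65  0.15 -0.38]
50 180 err mm 0.0 deg 0.0 [ 0.51  0.11 -0.6   0.26 -0.38]
50 230 err mm 0.0 deg 0.0 [ 0.51  0.04 -0.52  0.41 -0.38]
```

The model fits to about 2 mm. With the tool square to the cartridge, the upright pose is out of reach, but with the tool 30° off square it's comfortable. So I put the cartridge back on its rest and retake it with the tool pointing straight down.

```bash
python3 -c "
from go import *
R=fr([.502,0,-.865],[0,1,0])
P=np.array([419.5,-191.1,311.5])
go((P+155*R[:,2],R,0))"
```

```text
t 3.8 tcp [390.5 -52.3 278.7] q [-0.16  0.01 -1.09 -0.6   0.07 -0.06] F [ -2.8   0.3 -16.9] gap 0.447
grasp pt [526.6 -62.3 205.1] z [ 0.878 -0.065 -0.475] x [ 0.066  0.998 -0.014]
shift [-0.5483, 0.181, 0.0753] turn [0.1749, 0.0184, -0.0115] mm 146 deg 31.7
```

Call:
arm_command(plan=[[[-0.1, 0, -0.1], [0.05, 0.005, -0.003]], [[-0.25, 0.06, -0.1], [0.1, 0.01, -0.006]], [[-0.4, 0.12, -0.03], [0.14, 0.015, -0.009]], [[-0.54, 0.18, 0.03], [0.175, 0.018, -0.0115]], [[-0.55, 0.18, 0.05], [0.175, 0.018, -0.0115]]])

```text
t: 4.3
ee_pos: [416.0, -192.6, 316.5]
ee_rot: [[-0.004, 0.866, 0.5], [1.0, 0.005, -0.001], [-0.003, 0.5, -0.866]]
ft_force: [1.9, -1.6, -2.0]
finger_gap: 0.447
```

```bash
python3 -c "
from look import *
R=fr([.502,0,-.865],[0,1,0])
P=np.array([419.5,-191.1,311.5])
go((P+155*R[:,2],R,0))
p=np.array([464.6,-190.8,232.3])
go((p+155*R[:,2],R,0))
"
```

```text
t 4.3 tcp [ 416.  -192.6  316.5] q [-0.5   0.05 -0.54  0.5   0.24 -0.45] F [ 1.9 -1.6 -2. ] gap 0.447
grasp pt [ 493.4 -192.7  182.3] z [ 0.5   -0.001 -0.866] x [-0.004  1.    -0.003]
shift [0.0059, 0.0023, 0.0245] turn [-0.0008, 0.0002, 0.0015] mm 6 deg 0.3
t 4.3 tcp [ 416.  -192.6  316.5] q [-0.5   0.05 -0.54  0.5   0.24 -0.45] F [ 1.9 -1.6 -2. ] gap 0.447
grasp pt [ 493.4 -192.7  182.3] z [ 0.5   -0.001 -0.866] x [-0.004  1.    -0.003]
shift [0.0074, 0.0002, 0.3891] turn [-0.0008, 0.0002, 0.0015] mm 97 deg 0.3
```

Call:
arm_command(plan=[[[0.007, 0.003, 0.15], [0, 0, 0.001]], [[0.007, 0.003, 0.27], [0, 0, 0.001]], [[0.007, 0.003, 0.34], [0, 0, 0.001]], [[0.007, 0.003, 0.37], [0, 0, 0.001]], [[0.007, 0.003, 0.37], [0, 0, 0.001]]])

```text
t: 4.8
ee_pos: [462.8, -189.1, 235.4]
ee_rot: [[-0.001, 0.865, 0.501], [1.0, 0.001, 0.0], [-0.0, 0.501, -0.865]]
ft_force: [0.2, 0.4, 0.2]
finger_gap: 0.446
```

Call:
arm_command(plan=[[[0, 0, 0.006], [0, 0, 0]], [[0, 0, 0.012], [0, 0, 0]], [[0, 0, 0.018], [0, 0, 0]]])

```text
t: 5.1
ee_pos: [464.8, -189.3, 232.7]
ee_rot: [[-0.001, 0.864, 0.503], [1.0, 0.002, -0.001], [-0.001, 0.503, -0.864]]
ft_force: [-7.7, 0.9, 8.6]
finger_gap: 0.446
```

Call:
arm_command(plan=[[[0, 0, 0], [0, 0, 0]], [[0, 0, 0], [0, 0, 0]], [[0, 0, 0], [0, 0, 0]], [[0, 0, 0], [0, 0, 0]]], grip=0)

```text
t: 5.5
ee_pos: [465.1, -189.2, 232.4]
ee_rot: [[-0.001, 0.865, 0.503], [1.0, 0.001, -0.0], [-0.001, 0.503, -0.865]]
ft_force: [-0.3, 0.5, -0.0]
finger_gap: 1.003
```

```bash
python3 -c "
from look import *
R=fr([0,0,-1],[0,1,0])
go(([543,-189.5,95],R,0),([543,-189.5,95],R,20))
from kin import *
b=ik(np.array([543,-189.5,250]),np.array([0,0,-1.]));print(b.x,b.cost)"
```

```text
t 5.5 tcp [ 465.1 -189.2  232.4] q [-0.44  0.26 -0.57  0.26  0.22 -0.39] F [-0.3  0.5 -0. ] gap 1.003
grasp pt [ 543.  -189.3   98.3] z [ 0.503 -0.    -0.865] x [-0.001  1.    -0.001]
shift [-0.0015, 0.305, 0.0957] turn [0.1676, 0.0002, 0.0004] mm 80 deg 30.2
shift [-0.0016, 0.3452, 0.0265] turn [0.1676, 0.0002, 0.0004] mm 87 deg 30.2
[-3.35772181e-01  4.97318926e-01 -3.82601478e-02  1.03521725e+00
 -1.60074170e-17] 1.8528329153628053e-27
```

Call:
arm_command(plan=[[[0, 0.06, -0.06], [0.042, 0, 0]], [[0, 0.15, -0.06], [0.084, 0, 0]], [[0, 0.25, -0.03], [0.126, 0, 0]], [[0, 0.345, 0.026], [0.1676, 0, 0]], [[0, 0.345, 0.026], [0.1676, 0, 0]]])

```text
t: 6.0
ee_pos: [547.2, -189.1, 268.3]
ee_rot: [[-0.003, 1.0, -0.002], [1.0, 0.003, -0.0], [-0.0, -0.002, -1.0]]
ft_force: [1.2, -0.6, -0.3]
finger_gap: 0.997
```

```bash
python3 -c "
from look import *
R=fr([0,0,-1],[0,1,0])
go(([543,-189.5,95],R,0))
s=robot.get_state();p=s['ee_pos'];R=np.array(s['ee_rot'])
L=[(np.array([p+R[:,2]*155,p+R[:,2]*195]),(0,0,255)),(np.array([p+R[:,2]*155-R[:,0]*42,p+R[:,2]*155+R[:,0]*42]),(0,255,0))]
look('g3',(310,205),(280,160),80,100,5,L)"
```

```text
t 6.0 tcp [ 547.2 -189.1  268.3] q [-0.33  0.49 -0.    1.08 -0.   -0.34] F [ 1.2 -0.6 -0.3] gap 0.997
grasp pt [ 546.9 -189.2  113.3] z [-0.002 -0.    -1.   ] x [-0.003  1.    -0.   ]
shift [-0.0015, -0.0166, 0.0732] turn [-0.0007, 0.0001, 0.0011] mm 19 deg 0.2
```

View pics/g3.png

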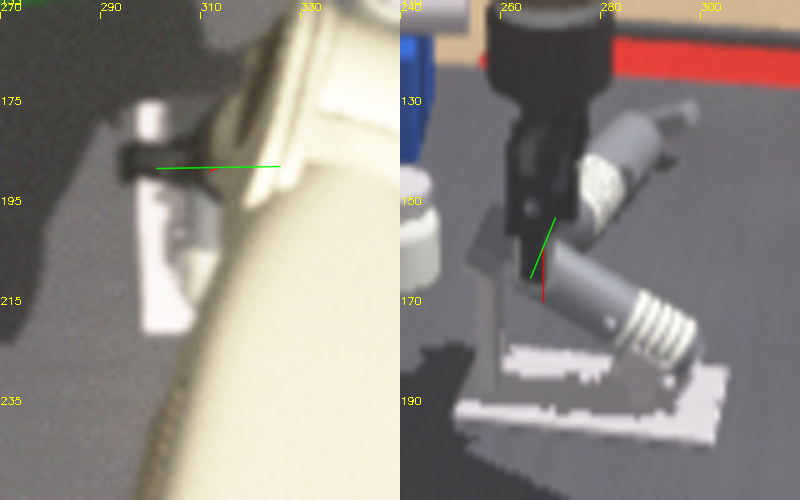

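The cartridge lies properly back on the rest. The aim is slightly close to the shoulder, so I move 6-7 mm towards the nose, descend and close.

Call:
arm_command(plan=[[[-0.001, -0.027, 0.03], [0, 0, 0]], [[-0.001, -0.027, 0.06], [0, 0, 0]], [[-0.001, -0.027, 0.074], [0, 0, 0]], [[-0.001, -0.027, 0.074], [0, 0, 0]]])

```text
t: 6.5
ee_pos: [534.8, -189.4, 251.2]
ee_rot: [[-0.0, 1.0, -0.001], [1.0, 0.0, -0.0], [-0.0, -0.001, -1.0]]
ft_force: [0.2, 0.2, 0.1]
finger_gap: 1.002
```

Call:
arm_command(plan=[[[0, 0, 0], [0, 0, 0]], [[0, 0, 0], [0, 0, 0]], [[0, 0, 0], [0, 0, 0]], [[0, 0, 0], [0, 0, 0]], [[0, 0, 0], [0, 0, 0]]], grip=1)

```text
t: 7.0
ee_pos: [536.3, -189.6, 252.4]
ee_rot: [[-0.001, 1.0, 0.001], [1.0, 0.001, -0.002], [-0.002, 0.001, -1.0]]
ft_force: [-1.6, 1.2, 5.0]
finger_gap: 0.449
```

Call:
arm_command(plan=[[[0, -0.04, -0.07], [0, 0, 0]], [[0, -0.08, -0.139], [0, 0, 0]], [[0, -0.13, -0.225], [0, 0, 0]], [[0, -0.2, -0.346], [0, 0, 0]], [[0, -0.25, -0.433], [0, 0, 0]]])

```text
t: 7.5
ee_pos: [472.9, -189.2, 360.7]
ee_rot: [[-0.001, 1.0, -0.0], [1.0, 0.001, -0.001], [-0.001, -0.0, -1.0]]
ft_force: [-0.5, -0.0, -1.0]
finger_gap: 0.441
```

```bash
cat >> go.py <<'E'
def Rp(deg,ps=psi):
    a=np.radians(deg);return fr([np.cos(a)*np.cos(ps),np.cos(a)*np.sin(ps),-np.sin(a)],[-np.sin(ps),np.cos(ps),0])
E
python3 -c "
from go import *
go((M+[0,0,150],Rp(30),0),([500,-40,250],Rp(55),0))"
```

```text
t 7.5 tcp [ 472.9 -189.2  360.7] q [-0.38  0.28 -0.06  1.23 -0.   -0.38] F [-0.5 -0.  -1. ] gap 0.441
grasp pt [ 472.8 -189.3  205.7] z [-0.    -0.001 -1.   ] x [-0.001  1.    -0.001]
shift [1.5361, -0.2475, 0.0921] turn [-0.333, -0.0184, 0.0322] mm 390 deg 60.3
shift [0.6361, -0.2443, -0.0653] turn [-0.1943, -0.0106, 0.0343] mm 171 deg 35.6
```

Call:
arm_command(plan=[[[0.05, -0.04, -0.05], [-0.04, -0.002, 0.007]], [[0.18, -0.09, -0.09], [-0.08, -0.004, 0.014]], [[0.33, -0.14, -0.1], [-0.12, -0.006, 0.02]], [[0.48, -0.19, -0.09], [-0.16, -0.009, 0.028]], [[0.63, -0.24, -0.065], [-0.194, -0.011, 0.034]]])

```text
t: 8.0
ee_pos: [412.3, -30.9, 376.1]
ee_rot: [[0.111, 0.811, 0.574], [0.994, -0.091, -0.064], [0.0, 0.578, -0.816]]
ft_force: [0.8, 0.6, -1.6]
finger_gap: 0.446
```

```bash
python3 -c "
from go import *
go((M+[0,0,150],Rp(30),0))"
```

```text
t 8.0 tcp [412.3 -30.9 376.1] q [-0.07 -0.16 -0.6   0.51 -0.03  0.04] F [ 0.8  0.6 -1.6] gap 0.446
grasp pt [501.3 -40.9 249.6] z [ 0.574 -0.064 -0.816] x [0.111 0.994 0.   ]
shift [0.8963, -0.1766, 0.0644] turn [-0.1372, 0.0003, -0.0003] mm 229 deg 24.7
```

Call:
arm_command(plan=[[[0.15, -0.05, 0], [-0.03, 0, 0]], [[0.35, -0.09, 0], [-0.06, 0, 0]], [[0.55, -0.13, 0.02], [-0.1, 0, 0]], [[0.75, -0.17, 0.05], [-0.137, 0, 0]], [[0.896, -0.177, 0.064], [-0.137, 0, 0]]])

```text
t: 8.5
ee_pos: [408.1, 195.3, 334.0]
ee_rot: [[0.106, 0.504, 0.857], [0.994, -0.051, -0.093], [-0.003, 0.862, -0.507]]
ft_force: [0.0, -0.8, -2.4]
finger_gap: 0.445
```

```bash
cat > ov.py <<'E'
from look import *
def ring(c,r,z,R=np.eye(3)):
    a=np.linspace(0,2*np.pi,40);return np.c_[r*np.cos(a),r*np.sin(a),0*a+z]@R.T+c
def pic(name,glen,tc=(206,180),sc=(240,200),w=80,h=100,k=5,Mm=M,tilt=0.):
    s=robot.get_state();p=s['ee_pos'];R=np.array(s['ee_rot'])
    g=p+155*R[:,2]; C=R@Ro.from_rotvec([np.radians(-30+tilt),0,0]).as_matrix() # cols: x->jaw(y cart), y->cart z
    ax=C[:,1];yy=C[:,0];xx=np.cross(yy,ax);n=g-glen*ax; RR=np.c_[xx,yy,ax]
    print("axis",ax.round(3),"nose",n.round(1))
    L=[(ring(n,20,z,RR) if 0 else ring(np.zeros(3),20,z)@RR.T+n,(0,255,0)) for z in(10,121)]
    B=np.array([[-7,-33],[7,-33],[7,33],[-7,33],[-7,-33]])
    for z in(137,159):L.append((np.c_[B,[z]*5]@RR.T+n,(255,0,255)))
    L.append((np.array([n,n+ax*121]),(0,255,0)))
    L+= [(ring(Mm,36,0),(0,0,255)),(ring(Mm,21.5,0),(0,0,255))]
    look(name,tc,sc,w,h,k,L)
E
python3 -c "
from ov import *
go((M+[0,0,150],Rp(30),0))
pic('h1',101)"
```

```text
t 8.5 tcp [408.1 195.3 334. ] q [ 0.61  0.   -0.79 -0.13 -0.6   0.41] F [ 0.  -0.8 -2.4] gap 0.445
grasp pt [541.  180.9 255.5] z [ 0.857 -0.093 -0.507] x [ 0.106  0.994 -0.003]
shift [-0.0011, 0.017, 0.0014] turn [-0.0024, -0.0006, 0.0015] mm 4 deg 0.5
axis [0.008 0.002 1.   ] nose [540.2 180.6 154.5]
```

View pics/h1.png

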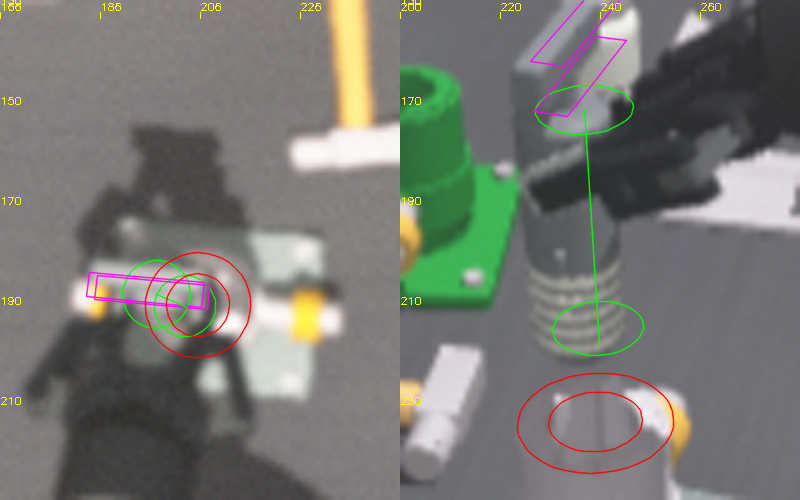

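Side view: the cartridge hangs upright and parallel to the model but about 8-10 mm further in +x (body centre column at about 234.6 against 239). That matches having gripped it 6-8 mm above its axis. I correct for that and come down to just above the mouth.

```bash
python3 -c "
from go import *
go(([535.5,180.5,223],Rp(30),0))"
```

```text
t 8.6 tcp [410.3 198.1 335.4] q [ 0.61  0.   -0.78 -0.12 -0.6   0.41] F [-0.2  0.  -1.6] gap 0.446
grasp pt [543.1 184.5 256.6] z [ 0.857 -0.087 -0.509] x [ 0.1    0.995 -0.003]
shift [-0.0142, -0.1363, 0.0437] turn [-0.0031, -0.0023, 0.0023] mm 36 deg 0.8
```

Call:
arm_command(plan=[[[-0.015, -0.08, 0.02], [-0.003, -0.002, 0.002]], [[-0.016, -0.13, 0.046], [-0.003, -0.002, 0.002]], [[-0.016, -0.13, 0.046], [-0.003, -0.002, 0.002]], [[-0.016, -0.13, 0.046], [-0.003, -0.002, 0.002]]])

```text
t: 9.0
ee_pos: [404.1, 189.9, 303.0]
ee_rot: [[0.118, 0.495, 0.861], [0.993, -0.059, -0.103], [-0.0, 0.867, -0.499]]
ft_force: [1.0, 0.7, -1.6]
finger_gap: 0.445
```

```bash
sed -i 's/n=g-glen\*ax; RR/n=g-glen*ax+6.5*np.cross(yy,ax); RR/' ov.py; python3 -c "
from ov import *
go()
pic('h2',103,tc=(206,192),sc=(240,215),w=66,h=90,k=6)
go()"
```

```text
t 9.0 tcp [404.1 189.9 303. ] q [ 0.61  0.06 -0.85 -0.25 -0.61  0.42] F [ 1.   0.7 -1.6] gap 0.445
grasp pt [537.5 173.9 225.7] z [ 0.861 -0.103 -0.499] x [ 0.118  0.993 -0.   ]
axis [-0.002  0.     1.   ] nose [544.1 173.1 122.8]
t 9.1 tcp [404.6 190.2 304.2] q [ 0.61  0.06 -0.85 -0.25 -0.61  0.42] F [-0.3  0.1 -1.9] gap 0.448
grasp pt [538.2 174.4 227.2] z [ 0.862 -0.102 -0.496] x [0.118 0.993 0.002]
```

View pics/h2.png

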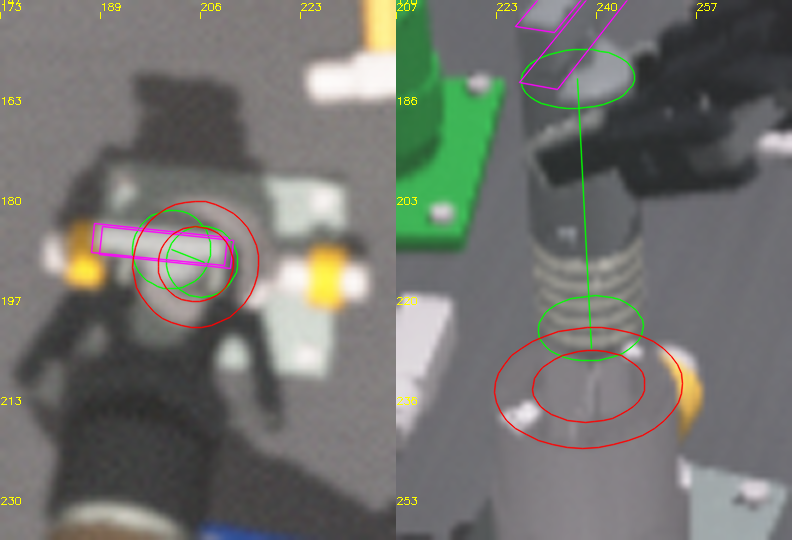

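In h2 the model matches the cartridge in both views, so the robot and camera frames agree. y is about 7 mm low because the earlier reading had not settled. I check the mouth centre from the slot highlights in the side view, (227.7,238.8) and (245.7,228.3), and from the pipe mid-point in the top view.

```bash
python3 -c "
from go import *
print([atz('side',u,110).round(1).tolist() for u in((227.7,238.8),(245.7,228.3),(236.7,233.6))])
print([atz('top',(207.2,191.5),z).round(1).tolist() for z in(45,57)])
a=np.array([-np.sin(psi),np.cos(psi),0])
for c in([544,180,110],[544,182,110]): print((proj('side',[c+25*a,c-25*a,c+30*a,c-30*a])).round(1).tolist())
go(([537.5,181,215],Rp(30),0))"
```

```text
[[563.6, 202.2, 110.0], [532.9, 157.3, 110.0], [548.5, 180.3, 110.0]]
[[544.2, 181.8, 45.0], [543.5, 180.1, 57.0]]
[[234.6, 240.5], [242.5, 227.3], [233.8, 241.9], [243.2, 226.0]]
[[234.3, 241.1], [242.3, 227.8], [233.5, 242.5], [243.0, 226.5]]
t 9.1 tcp [404.6 190.2 304.2] q [ 0.61  0.06 -0.85 -0.25 -0.61  0.42] F [-0.3  0.1 -1.9] gap 0.448
grasp pt [538.2 174.4 227.2] z [ 0.862 -0.102 -0.496] x [0.118 0.993 0.002]
shift [0.0216, -0.043, 0.0192] turn [0.0013, 0.0021, -0.0019] mm 13 deg 0.6
```

Call:
arm_command(plan=[[[0.0216, 0, 0], [0.001, 0.002, -0.002]], [[0.0216, -0.04, 0.02], [0.001, 0.002, -0.002]], [[0.0216, -0.075, 0.038], [0.001, 0.002, -0.002]], [[0.0216, -0.105, 0.056], [0.001, 0.002, -0.002]], [[0.0216, -0.105, 0.056], [0.001, 0.002, -0.002]]])

```text
t: 9.6
ee_pos: [404.2, 196.6, 273.6]
ee_rot: [[0.108, 0.497, 0.861], [0.994, -0.054, -0.093], [0.0, 0.866, -0.5]]
ft_force: [2.7, 2.4, -3.8]
finger_gap: 0.446
```

```bash
python3 -c "
from go import *
go(([537.5,181,215],Rp(30),0));print(robot.get_state()['wrist_torque'])"
```

```text
t 9.6 tcp [404.2 196.6 273.6] q [ 0.62  0.13 -0.88 -0.36 -0.61  0.42] F [ 2.7  2.4 -3.8] gap 0.446
grasp pt [537.7 182.2 196.1] z [ 0.861 -0.093 -0.5  ] x [0.108 0.994 0.   ]
shift [-0.0036, 0.0653, -0.038] turn [-0.0001, -0.0007, 0.0003] mm 19 deg 0.1
[0.63234828 0.97295549 0.42090758]
```

Call:
arm_command(plan=[[[0, -0.035, 0.02], [0, 0, 0]], [[0, -0.07, 0.04], [0, 0, 0]], [[0, -0.1, 0.058], [0, 0, 0]], [[0, -0.121, 0.07], [0, 0, 0]], [[0, -0.121, 0.07], [0, 0, 0]]])

```text
t: 10.1
ee_pos: [404.5, 196.7, 239.1]
ee_rot: [[0.108, 0.496, 0.861], [0.994, -0.054, -0.093], [0.001, 0.866, -0.499]]
ft_force: [3.8, 2.6, -2.8]
finger_gap: 0.442
```

```bash
python3 -c "
from go import *
go();print(robot.get_state()['wrist_torque'])"
```

```text
t 10.1 tcp [404.5 196.7 239.1] q [ 0.62  0.23 -0.92 -0.5  -0.61  0.42] F [ 3.8  2.6 -2.8] gap 0.442
grasp pt [538.  182.2 161.7] z [ 0.861 -0.093 -0.499] x [0.108 0.994 0.001]
[0.67535262 0.81121688 0.64904227]
```

Call:
arm_command(plan=[[[0.0036, 0.002, 0.0034], [0, 0, 0]], [[0.0036, -0.012, 0.0114], [0, 0, 0]], [[0.0036, -0.026, 0.0194], [0, 0, 0]], [[0.0036, -0.038, 0.0264], [0, 0, 0]], [[0.0036, -0.048, 0.0324], [0, 0, 0]]])

```text
t: 10.6
ee_pos: [405.1, 197.1, 224.2]
ee_rot: [[0.108, 0.497, 0.861], [0.994, -0.054, -0.094], [-0.0, 0.866, -0.5]]
ft_force: [-0.5, 4.5, 1.8]
finger_gap: 0.443
```

```bash
python3 -c "
from go import *
go();print(robot.get_state()['wrist_torque'])"
```

```text
t 10.6 tcp [405.1 197.1 224.2] q [ 0.62  0.28 -0.94 -0.56 -0.61  0.42] F [-0.5  4.5  1.8] gap 0.443
grasp pt [538.6 182.5 146.8] z [ 0.861 -0.094 -0.5  ] x [ 0.108  0.994 -0.   ]
[0.94769072 0.4986386  0.93372829]
```

Call:
arm_command(plan=[[[0.003, -0.004, 0.002], [0, 0, 0]], [[0.003, -0.008, 0.004], [0, 0, 0]], [[0.003, -0.012, 0.007], [0, 0, 0]], [[0.003, -0.012, 0.007], [0, 0, 0]]])

```text
t: 11.0
ee_pos: [405.0, 197.4, 220.6]
ee_rot: [[0.109, 0.498, 0.861], [0.994, -0.053, -0.095], [-0.001, 0.866, -0.5]]
ft_force: [1.1, 5.0, 0.3]
finger_gap: 0.443
```

Call:
arm_command(plan=[[[0, -0.004, 0.002], [0, 0, 0]], [[0, -0.008, 0.004], [0, 0, 0]], [[0, -0.01, 0.006], [0, 0, 0]], [[0, -0.01, 0.006], [0, 0, 0]]])

```text
t: 11.4
ee_pos: [405.4, 197.4, 218.4]
ee_rot: [[0.11, 0.495, 0.862], [0.994, -0.054, -0.096], [-0.0, 0.867, -0.498]]
ft_force: [0.3, 4.6, 5.5]
finger_gap: 0.447
```

The cartridge sits on the spring: Fz has risen to 5.5 N and the lugs have passed the collar top. Release it, then back out along the tool axis.

Call:
arm_command(plan=[[[0, 0, 0], [0, 0, 0]], [[0, 0, 0], [0, 0, 0]], [[0, 0, 0], [0, 0, 0]], [[0, 0, 0], [0, 0, 0]]], grip=0)

```text
t: 11.8
ee_pos: [404.5, 196.5, 217.0]
ee_rot: [[0.11, 0.499, 0.86], [0.994, -0.052, -0.097], [-0.004, 0.865, -0.502]]
ft_force: [-0.6, -0.7, -0.5]
finger_gap: 1.002
```

Call:
arm_command(plan=[[[0, 0, -0.08], [0, 0, 0]], [[0, 0, -0.2], [0, 0, 0]], [[0, 0, -0.36], [0, 0, 0]], [[0, 0, -0.52], [0, 0, 0]], [[0, 0, -0.6], [0, 0, 0]]])

```text
t: 12.3
ee_pos: [274.1, 210.9, 293.5]
ee_rot: [[0.108, 0.497, 0.861], [0.994, -0.052, -0.095], [-0.002, 0.866, -0.5]]
ft_force: [-0.1, 0.8, -0.5]
finger_gap: 1.001
```

```bash
python3 -c "
from ov import *
a=np.array([-np.sin(psi),np.cos(psi),0]);n=np.array([545,182,40.])
B=np.array([[-7,-33],[7,-33],[7,33],[-7,33],[-7,-33]])
RR=np.c_[np.cross(a,[0,0,1]),a,[0,0,1]]
L=[(np.c_[B,[z]*5]@RR.T+n,(255,0,255)) for z in(137,159)]+[(ring(np.array([545,182,110]),36,0),(0,0,255))]
look('i1',(206,192),(240,215),66,90,6,L)
R=fr([0,0,-1],[-np.cos(psi),-np.sin(psi),0])
go(([545,182,260],R,0))
from kin import ik
for z in(330,390): print(ik(np.array([545,182,z]),np.array([0,0,-1.])).x.round(2))"
```

```text
t 12.4 tcp [274.7 211.8 293.9] q [ 0.94 -0.09 -0.97 -0.02 -0.85  0.71] F [-0.4  0.4  1.1] gap 1.003
grasp pt [408.3 197.5 216.6] z [ 0.862 -0.092 -0.499] x [ 0.106  0.994 -0.   ]
shift [-0.0036, 0.9625, 0.7008] turn [0.2601, 0.2593, -0.4485] mm 298 deg 104.3
[0.32 0.43 0.08 1.22 0.  ]
[0.32 0.4  0.19 1.36 0.  ]
```

View pics/i1.png

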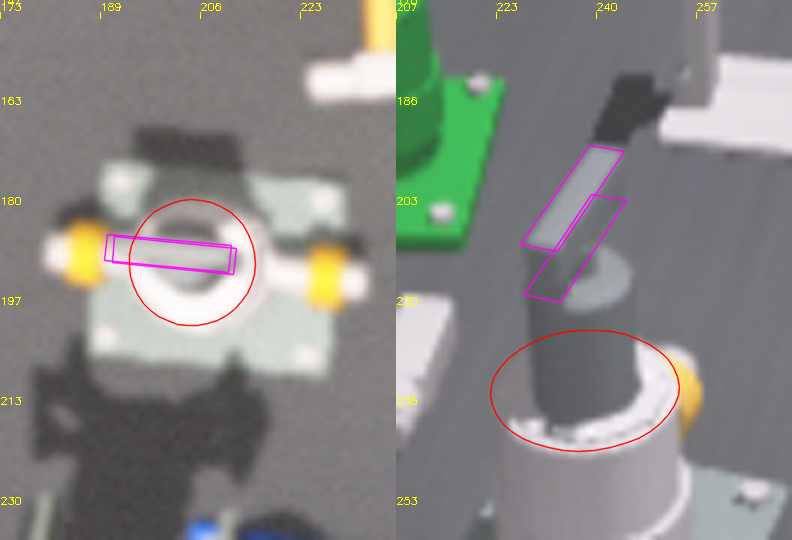

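The cartridge stands upright and loose in the slots: the T-bar matches the model at (545,182), in line with the pipes, and the gripper is clear. Next I raise the arm and turn the tool to point down.

```bash
python3 -c "
from go import *
R=fr([0,0,-1],[-np.cos(psi),-np.sin(psi),0])
go(([380,195,265],R,0))"
```

```text
t 12.4 tcp [274.7 211.8 293.9] q [ 0.94 -0.09 -0.97 -0.02 -0.85  0.71] F [-0.4  0.4  1.1] gap 1.003
grasp pt [408.3 197.5 216.6] z [ 0.862 -0.092 -0.499] x [ 0.106  0.994 -0.   ]
shift [-0.0221, 0.6495, 0.1174] turn [0.2601, 0.2593, -0.4485] mm 165 deg 104.3
```

Call:
arm_command(plan=[[[-0.0221, 0.65, 0.117], [0.26, 0.259, -0.4485]], [[-0.0221, 0.65, 0.117], [0.26, 0.259, -0.4485]], [[-0.0221, 0.65, 0.117], [0.26, 0.259, -0.4485]], [[-0.0221, 0.65, 0.117], [0.26, 0.259, -0.4485]], [[-0.0221, 0.65, 0.117], [0.26, 0.259, -0.4485]]])

```text
t: 12.9
ee_pos: [384.4, 194.0, 422.0]
ee_rot: [[-0.487, 0.636, 0.599], [0.847, 0.511, 0.147], [-0.213, 0.579, -0.787]]
ft_force: [0.4, -0.3, -0.5]
finger_gap: 1.001
```

```bash
python3 -c "
from go import *
R=fr([0,0,-1],[-np.cos(psi),-np.sin(psi),0])
go(([480,185,275],R,0))"
```

```text
t 12.9 tcp [384.4 194.  422. ] q [ 0.52 -0.16 -0.5   0.59 -0.17 -0.13] F [ 0.4 -0.3 -0.5] gap 1.001
grasp pt [477.2 216.7 300. ] z [ 0.599  0.147 -0.787] x [-0.487  0.847 -0.213]
shift [-0.2236, 0.2434, 0.1986] turn [0.154, 0.1544, -0.2659] mm 96 deg 61.9
```

Call:
arm_command(plan=[[[-0.2236, 0.243, 0.199], [0.154, 0.154, -0.266]], [[-0.2236, 0.243, 0.199], [0.154, 0.154, -0.266]], [[-0.2236, 0.243, 0.199], [0.154, 0.154, -0.266]], [[-0.2236, 0.243, 0.199], [0.154, 0.154, -0.266]], [[-0.2236, 0.243, 0.199], [0.154, 0.154, -0.266]]])

```text
t: 13.4
ee_pos: [478.6, 184.4, 424.4]
ee_rot: [[-0.924, 0.343, 0.169], [0.363, 0.926, 0.104], [-0.121, 0.157, -0.98]]
ft_force: [0.7, -0.0, -0.3]
finger_gap: 0.999
```

```bash
python3 -c "
from go import *
R=fr([0,0,-1],[-np.cos(psi),-np.sin(psi),0])
go(([545,182,240],R,0))"
```

```text
t 13.4 tcp [478.6 184.4 424.4] q [ 0.36  0.17 -0.04  1.16  0.04 -0.84] F [ 0.7 -0.  -0.3] gap 0.999
grasp pt [504.8 200.5 272.5] z [ 0.169  0.104 -0.98 ] x [-0.924  0.363 -0.121]
shift [-0.2346, 0.0635, 0.159] turn [0.0451, 0.045, -0.0807] mm 73 deg 18.5
```

Call:
arm_command(plan=[[[-0.2346, 0.0635, 0.159], [0.045, 0.045, -0.0807]], [[-0.2346, 0.0635, 0.159], [0.045, 0.045, -0.0807]], [[-0.2346, 0.0635, 0.159], [0.045, 0.045, -0.0807]], [[-0.2346, 0.0635, 0.159], [0.045, 0.045, -0.0807]], [[-0.2346, 0.0635, 0.159], [0.045, 0.045, -0.0807]]])

```text
t: 13.9
ee_pos: [543.1, 182.6, 397.2]
ee_rot: [[-0.993, 0.114, 0.006], [0.114, 0.993, 0.004], [-0.005, 0.004, -1.0]]
ft_force: [-0.1, -0.3, -0.8]
finger_gap: 1.0
```

```bash
python3 -c "
from go import *
R=fr([0,0,-1],[-np.cos(psi),-np.sin(psi),0])
go(([545,182,190],R,0))"
```

```text
t 13.9 tcp [543.1 182.6 397.2] q [ 0.32  0.39  0.19  1.37  0.   -1.13] F [-0.1 -0.3 -0.8] gap 1.0
grasp pt [544.  183.2 242.2] z [ 0.006  0.004 -1.   ] x [-0.993  0.114 -0.005]
shift [-0.0067, -0.0026, 0.2089] turn [0.0014, 0.0016, -0.0014] mm 52 deg 0.5
```

Call:
arm_command(plan=[[[-0.007, -0.003, 0.07], [0.001, 0.0015, -0.0014]], [[-0.007, -0.003, 0.14], [0.001, 0.0015, -0.0014]], [[-0.007, -0.003, 0.19], [0.001, 0.0015, -0.0014]], [[-0.007, -0.003, 0.205], [0.001, 0.0015, -0.0014]], [[-0.007, -0.003, 0.205], [0.001, 0.0015, -0.0014]]])

```text
t: 14.4
ee_pos: [544.7, 182.1, 346.4]
ee_rot: [[-0.994, 0.108, -0.0], [0.108, 0.994, 0.001], [0.0, 0.001, -1.0]]
ft_force: [-0.1, -0.2, 0.2]
finger_gap: 1.0
```

Call:
arm_command(plan=[[[0, 0, 0], [0, 0, 0]], [[0, 0, 0], [0, 0, 0]], [[0, 0, 0], [0, 0, 0]], [[0, 0, 0], [0, 0, 0]], [[0, 0, 0], [0, 0, 0]]], grip=1)

```text
t: 14.9
ee_pos: [545.5, 182.2, 346.1]
ee_rot: [[-0.994, 0.108, -0.0], [0.108, 0.994, 0.0], [0.0, 0.0, -1.0]]
ft_force: [1.8, -1.0, 1.4]
finger_gap: 0.147
```

Call:
arm_command(plan=[[[0, 0, 0], [0, 0, 0]], [[0, 0, 0], [0, 0, 0]]])

```text
t: 15.1
ee_pos: [545.6, 182.2, 346.3]
ee_rot: [[-0.994, 0.109, 0.0], [0.109, 0.994, 0.0], [-0.0, 0.0, -1.0]]
ft_force: [1.3, -0.4, 1.4]
finger_gap: 0.152
```

The T-bar is gripped (gap about 13 mm). Push down.

Call:
arm_command(plan=[[[0, 0, 0.02], [0, 0, 0]], [[0, 0, 0.04], [0, 0, 0]], [[0, 0, 0.06], [0, 0, 0]], [[0, 0, 0.08], [0, 0, 0]], [[0, 0, 0.084], [0, 0, 0]]])

```text
t: 15.6
ee_pos: [545.6, 182.2, 326.2]
ee_rot: [[-0.994, 0.108, 0.002], [0.108, 0.994, 0.001], [-0.002, 0.001, -1.0]]
ft_force: [-1.9, -0.7, 11.2]
finger_gap: 0.152
```

Call:
arm_command(plan=[[[0, 0, 0], [0, 0, 0]], [[0, 0, 0], [0, 0, 0]]])

```text
t: 15.8
ee_pos: [545.6, 182.2, 326.8]
ee_rot: [[-0.994, 0.108, 0.002], [0.108, 0.994, 0.001], [-0.002, 0.001, -1.0]]
ft_force: [-1.4, -1.4, 10.4]
finger_gap: 0.152
```

Pressed about 19 mm, and the 10.4 N agrees with the spring. Now turn clockwise from above, which is positive about tool z.

Call:
arm_command(plan=[[[0, 0, 0], [0, 0, 0.04]], [[0, 0, 0], [0, 0, 0.08]], [[0, 0, 0], [0, 0, 0.12]], [[0, 0, 0], [0, 0, 0.16]], [[0, 0, 0], [0, 0, 0.2]]])

```text
t: 16.3
ee_pos: [546.0, 182.4, 327.2]
ee_rot: [[-0.737, 0.676, 0.004], [0.676, 0.737, 0.002], [-0.002, 0.004, -1.0]]
ft_force: [0.2, -0.4, 10.5]
finger_gap: 0.152
```

Call:
arm_command(plan=[[[0, 0, 0], [0, 0, 0.04]], [[0, 0, 0], [0, 0, 0.08]], [[0, 0, 0], [0, 0, 0.12]], [[0, 0, 0], [0, 0, 0.16]], [[0, 0, 0], [0, 0, 0.2]]])

```text
t: 16.8
ee_pos: [546.1, 182.4, 327.2]
ee_rot: [[-0.199, 0.98, 0.004], [0.98, 0.199, 0.002], [0.001, 0.005, -1.0]]
ft_force: [0.1, -2.1, 11.5]
finger_gap: 0.149
```

Call:
arm_command(plan=[[[0, 0, 0], [0, 0, 0.04]], [[0, 0, 0], [0, 0, 0.08]], [[0, 0, 0], [0, 0, 0.103]], [[0, 0, 0], [0, 0, 0.103]], [[0, 0, 0], [0, 0, 0.103]]])

```text
t: 17.3
ee_pos: [546.1, 182.4, 327.3]
ee_rot: [[0.118, 0.993, 0.004], [0.993, -0.118, 0.002], [0.002, 0.004, -1.0]]
ft_force: [-0.6, -0.4, 10.8]
finger_gap: 0.151
```

```bash
python3 -c "
from go import *
go();s=robot.get_state();x=np.array(s['ee_rot'])[:,0];print(np.degrees(np.arctan2(x[1],x[0])),s['wrist_torque'])"
```

```text
t 17.3 tcp [546.1 182.4 327.3] q [0.32 0.43 0.07 1.21 0.   0.44] F [-0.6 -0.4 10.8] gap 0.151
grasp pt [546.8 182.7 172.3] z [ 0.004  0.002 -1.   ] x [0.118 0.993 0.002]
83.21930791605133 [-0.06959907  0.03603495 -0.05687848]
```

Call:
arm_command(plan=[[[0, 0, 0], [0, 0, 0]], [[0, 0, 0], [0, 0, 0]], [[0, 0, 0], [0, 0, 0]], [[0, 0, 0], [0, 0, 0]], [[0, 0, 0], [0, 0, 0]]], grip=0)

```text
t: 17.8
ee_pos: [545.0, 182.0, 324.0]
ee_rot: [[0.118, 0.993, -0.002], [0.993, -0.118, -0.0], [-0.001, -0.002, -1.0]]
ft_force: [0.2, -0.1, -0.4]
finger_gap: 0.977
```

Call:
arm_command(plan=[[[0, 0, -0.1], [0, 0, 0]], [[0, 0, -0.25], [0, 0, 0]], [[0, 0, -0.45], [0, 0, 0]], [[0, 0, -0.6], [0, 0, 0]], [[0, 0, -0.6], [0, 0, 0]]])

```text
t: 18.3
ee_pos: [546.0, 182.2, 481.2]
ee_rot: [[0.118, 0.993, 0.01], [0.993, -0.118, 0.004], [0.005, 0.01, -1.0]]
ft_force: [0.4, 0.7, -0.0]
finger_gap: 0.999
```

Call:
arm_command(plan=[[[-0.1, -0.15, 0], [0, 0, 0]], [[-0.2, -0.3, 0], [0, 0, 0]], [[-0.3, -0.45, 0], [0, 0, 0]], [[-0.4, -0.6, 0], [0, 0, 0]], [[-0.4, -0.6, 0], [0, 0, 0]]])

```text
t: 18.8
ee_pos: [379.8, 98.5, 473.9]
ee_rot: [[0.119, 0.993, -0.006], [0.993, -0.119, -0.001], [-0.002, -0.006, -1.0]]
ft_force: [0.4, 0.9, 0.1]
finger_gap: 0.999
```

```bash
python3 -c "
from ov import *
go()
a=np.array([np.cos(psi),np.sin(psi),0]);n=np.array([545.5,182.3,33.])
B=np.array([[-7,-33],[7,-33],[7,33],[-7,33],[-7,-33]])
RR=np.c_[np.cross(a,[0,0,1]),a,[0,0,1]]
L=[(np.c_[B,[z]*5]@RR.T+n,(255,0,255)) for z in(137,159)]+[(ring(np.array([545,182,110]),36,0),(0,0,255))]
look('j1',(206,192),(240,215),66,90,6,L)"
```

```text
t 18.8 tcp [379.8  98.5 473.9] q [ 0.25  0.01 -0.09  1.48  0.    0.37] F [0.4 0.9 0.1] gap 0.999
grasp pt [378.9  98.3 318.9] z [-0.006 -0.001 -1.   ] x [ 0.119  0.993 -0.002]
```

View pics/j1.png

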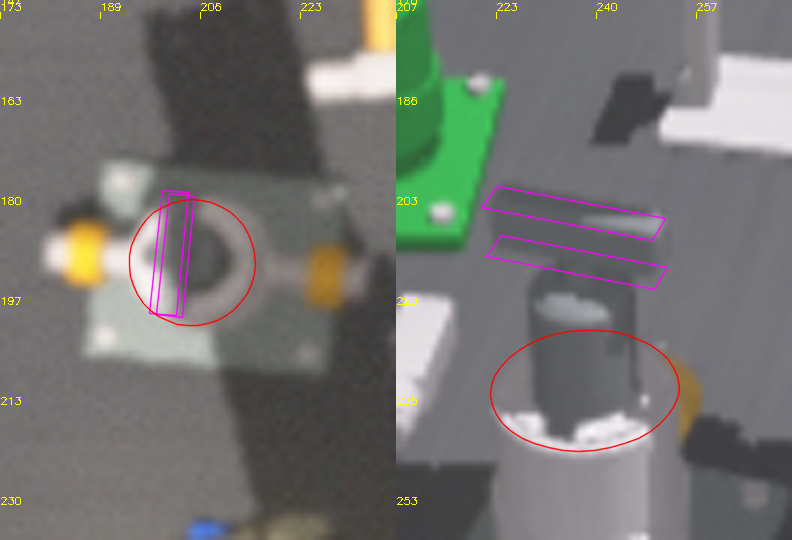

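The locked-pose overlay (nose 7 mm lower than loose, T-bar across the pipes) matches the bar in both views, and the gripper is clear with force about 0. Handing in.

```bash
python3 -c "
from plant import robot
print(robot.finish_job())"
```

```text
the job is handed in; nothing more can be done
None
```

The filter cartridge is locked in the grey housing with its T-bar across the pipes. I handed the job in at about 19 s of the 64 s allowed; no verdict was reported.

- **Retake:** My first hold, square to the cartridge, could not reach the upright pose because the elbow was at its limit. I put the cartridge back on the rest and took it again with the tool pointing straight down.
- **Fitting:** I lowered it into the slots until it stood on the spring, let go and backed away fully. A picture showed it upright and loose with its T-bar along the pipes.
- **Locking:** From above I gripped the T-bar and pushed down about 19 mm, where the 10–11 N reading agreed with the spring. I turned it 90.6° clockwise, released it and withdrew.

**Last checks:** In both camera views the T-bar matched the locked pose to within a few millimetres: nose 7 mm below loose, bar across the pipes. The gripper was clear with about 0 N on the wrist.

**What disagreed or went unchecked:**
- The two cameras' first estimates of the mouth differed by up to 7 mm in y; side forces in the bore settled the last millimetres.
- The wrist force briefly read about 17 N when the elbow met its limit.
- I did not check the hammer, spanner, jar and tube offcut in a full picture at the end. No arm move was aimed at them.

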